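Butt a square tube up to its clamped mate for tacking

ROBOT

A 7-joint arm with a two-finger parallel gripper is mounted at the origin on the work surface. World frame = base frame: x ahead of the robot, y to its left, z up, the work surface at z = 0. Lengths are in mm, angles in rad, forces in N, time in s.
With the tool pointing down it reaches from about 425 to 875 mm from the base axis. Payload 9.9 kg.
Tool frame: the origin (TCP) lies midway between the tips of the shut fingers; the grasp point (between the pads) lies 19 mm behind it (r.grip_point_offset is the distance from the TCP to the grasp point, in mm); z points along the fingers, y is the direction in which the jaws open and shut (so a half turn about z gives the same grasp; the last joint's range is limited). The gripper opens to 85 mm and grips with 20 to 120 N. Pads are 22 mm wide; open, the fingers measure 114 mm over their backs; the gripper's body (76 mm by 85 mm) begins 54 mm behind the grasp point. The pads swing forward as they close: fully open they stand 13 mm farther back than shut.
Start: joints at [-1.32, 0.576, 0.025, 1.437, -0.015, 1.129, -0.057], TCP at [221.784, 637.527, 231.289] pointing down, gripper open.
Joint ranges: [-2.76, 2.76], [-0.34, 2.15], [-1.52, 1.57], [0.19, 2.46], [-1.09, 4.23], [0.17, 1.99], [-2.82, 2.82]. Speed limits (rad/s): [2.22, 2.22, 3.01, 3.01, 3.14, 3.14, 3.14].

INTERFACE

Orientations are given as a unit quaternion [x, y, z, w].
In Python, from bench import r, cams gives the robot as it stands.
- The arm moves only by the shell command python3 -m creep 'ROWS' [FORCE]. ROWS is JSON, a list of rows, each a list of 7 numbers: the finger opening in cm, from 0 to 8.54, then the shift along the tool's x, y, z in cm, then the turn, a rotation vector about the tool's x, y, z in degrees. A call has 1 to 20 rows; each row is the pose to reach, as a shift and turn from the pose commanded when the call began, along the tool's axes at that moment; what a row does not reach only later rows make up. A row lasts 1/12 s, in which the tool goes at most 41.7 mm and 7.16 degrees, less where a joint would pass 70% of its speed; a pose out of reach is approached as far as the arm can. A call with a gripper value outside its range is refused whole. The fingers move at their own pace and stop on an object; FORCE is the grip in N (left out, the last holds). Time passes only in rows, so rows that repeat a pose let the fingers close. It gives the time, the measured TCP pose, the force and the opening at its end, in the units of the state.
- r.read_state(): the state, without advancing time (a new reading comes with each control period).
- cams.camera(name): name is "scene" or "side" or "wrist"; returns a dict with "frame" (480x640x3 uint8, red, green, blue), "fx", "fy", "cx", "cy" (pixels), "extrinsics" (4x4, takes a point from world to camera coordinates). Camera axes: x right, y down, z forward; pixel columns grow to the right and rows downward; lengths in mm; the calibration is good to about 2 mm. The wrist camera is an equidistant fisheye: a pixel r from the principal point sees the ray r / f radians off the axis. A picture is of the moment at which its call begins. There is no depth.
- r.hand_in(): hands the job in, once; it reports no verdict.
Trained networks look in the newest picture that a camera, given by its name, has taken for a name from the list of things; names that differ only in an ending like _2 or _b are one class to them, and where a whole thing is asked for, a point or a joint stands for the part that bears it (a point fixed in the world has none). Each returns a list of dicts, best first, with "confidence" (0 to 1); they miss things now and then, are a little off and sometimes report something else, mostly with a low value. They report only what shows in the picture. A call takes as long as a camera call. They do not tell look-alikes from the thing itself.
- cams.find_in(camera, name): "rect" ([left, top, width, height] in pixels, round what is visible of it).
- cams.landmark_of(camera, name): "position" ([row, column] in pixels: a listed point, or the origin of a listed thing).
The state is a dict: "clock": time; "qpos": joint angles; "joint_velocities": joint speeds; "joint_efforts": joint torques, N m; "eef_pos": TCP position; "ee_rot": TCP orientation; "wrist_force": force on the tool from outside, world axes, zero at the start; "moment": the same for the moment, N m; "grip_width": finger opening in mm.
Only numpy, scipy, OpenCV 4.12 (cv2) and the standard library are available. Lean on these libraries where they do the work, as an engineer would, in place of code of your own. Each camera call takes 0.05 s, during which the arm holds its last target.

TASK

Fit up the weld: push the loose red-brown square tube along the bench until its side lies flat against the blue fence and its end is butted squarely up to the tube clamped there. Only push it with the fingers, never pick it up or tip it, and leave everything else on the bench where it is.

Things in the scene. Friction and masses are not known exactly. Their poses are not given: they have to be found in the camera images.
- tube: the work piece: loose hollow square steel tube in red-brown primer, 120 mm long (its own y), 40 mm wide (its x), 40 mm tall, 3 mm walls, open ends, about 0.4 kg; lies flat on the bench and slides at a push of 3 to 8 N. Origin: centre of its underside
- fence: blue angle-iron fence, fixed to the bench, 500 mm long (its own y), upright plate 36 mm tall and 5 mm thick with a flat 45 mm foot behind it. Origin: middle of the foot of its front face, which looks towards the robot and the work piece; its x points horizontally away from the front face into the fence, z up. The tube lying flat against it has its origin 20 mm in front of this face
- clamped_tube: fixed dark square steel tube, 100 mm long (its own y, parallel to the fence), 40 x 40 mm, already lying flat against the fence near its left or right end (200 mm from the fence's middle), held by a steel toggle clamp with a red handle that reaches over the fence from behind, about 110 mm tall. Origin: centre of the tube's underside. Butted end to end, the two tubes' origins are 110 mm apart
- earth_block: fixed copper earthing block, 60 mm along the fence, 40 mm wide, 25 mm tall with a brass stud to 43 mm, against the fence near its other end. Not part of the job. Origin: centre of its underside
- pipe_offcut: bystander: steel pipe offcut standing on end, 48 mm diameter, 50 mm tall. Origin: middle of its underside
- tape_measure: bystander: yellow tape measure, 65 x 40 x 58 mm tall. Origin: middle of its underside
- drill_stand: bystander: red and white stand of drill bits, 70 x 120 mm, about 125 mm tall. Origin: middle of its underside
- spray_can: bystander: green and white spray can, 64 mm diameter, 180 mm tall. Origin: middle of its underside
- wrench: bystander: wrench lying on the bench along its own x. Origin: underside, near its middle
Mind the look-alikes: they are no part of the job. What is shaped like the tube but green or pink is not meant.

How it is judged:
By the outcome, as a careful person would: the job done as asked, in the order asked, and still so for the second after the job is handed in, with the robot touching nothing.
It also fails if it takes over 42 s, if anything falls off the work surface, if the arm or the gripper's body presses on something with over 40 N, if the wrist force passes 120 N, or if a joint passes its speed limit or range.

## Working session

There is one attempt and no reset: what is moved stays moved. The work goes in short steps, Python scripts to look and compute and a shell command to move; the robot and the scene stay as the last step left them, time stands still between calls to the robot, and variables do not carry over. Pictures are saved under pics/ and viewed, and the job is handed in when it is done.

```bash
ls; mkdir -p pics; python3 - <<'E'
from bench import r,cams
import cv2
print(r.read_state())
for n in ["scene","side","wrist"]:
    c=cams.camera(n); cv2.imwrite(f"pics/{n}0.png",c["frame"][:,:,::-1])
    print(n,c["fx"],c["fy"],c["cx"],c["cy"],c["extrinsics"])
    for t in ["tube","fence","clamped_tube","earth_block","pipe_offcut","tape_measure","drill_stand","spray_can","wrench"]:
        print(t,[(round(d["confidence"],2),[round(float(v)) for v in d["position"]]) for d in cams.landmark_of(n,t)][:3],[(round(d["confidence"],2),[round(float(v)) for v in d["rect"]]) for d in cams.find_in(n,t)][:3])
E
```

```text
pics
{'clock': 0.0, 'qpos': array([-1.31978213,  0.57652225,  0.02481079,  1.43793128, -0.01498529,
        1.12899424, -0.0565217 ]), 'joint_velocities': array([ 0.00120986,  0.00082487,  0.00024057, -0.00061688, -0.00106474,
        0.00181268, -0.00148949]), 'joint_efforts': array([-4.37092895e-04, -7.65751433e+01,  2.25054055e+00, -2.85952002e+01,
        1.53950049e-02,  1.29239901e-02, -4.46205547e-05]), 'eef_pos': array([221.62990413, 637.08660746, 230.44032635]), 'ee_rot': array([ 1.66603367e-01,  9.86023641e-01, -8.29714654e-04, -9.83720689e-05]), 'wrist_force': array([-0.10260905, -0.01528742,  0.21297881]), 'moment': array([-0.01210358, -0.02643849, -0.0227692 ]), 'grip_width': 85.39220598574606}
scene 439.2904419752106 439.2904419752106 321.7417279391681 242.82662785055004 [[ 1.12437886e-01  9.93609927e-01 -9.85063992e-03 -6.41392394e+01]
 [ 6.88543387e-01 -8.50562089e-02 -7.20189868e-01 -3.33143537e+02]
 [-7.16425660e-01  7.41940329e-02 -6.93707084e-01  1.33980062e+03]
 [ 0.00000000e+00  0.00000000e+00  0.00000000e+00  1.00000000e+00]]
tube [(0.76, [232, 328]), (0.73, [2
[... 1522 characters left out ...]
 35, 56]), (0.68, [313, 175, 21, 21])]
spray_can [(0.71, [376, 447])] [(0.84, [430, 319, 38, 65])]
wrench [(0.68, [221, 222])] [(0.72, [188, 210, 58, 29])]
wrist 371.64829954431775 371.64829954431775 319.3633084637025 240.3231024408723 [[ 3.29246002e-01  9.44244118e-01 -3.40810114e-04 -6.75430359e+02]
 [ 9.10676030e-01 -3.17445809e-01  2.64381027e-01 -3.39577840e+01]
 [ 2.49532041e-01 -8.73567638e-02 -9.64418248e-01  3.79411573e+02]
 [ 0.00000000e+00  0.00000000e+00  0.00000000e+00  1.00000000e+00]]
tube [] [(0.95, [103, 433, 24, 32])]
fence [] []
clamped_tube [] []
earth_block [] []
pipe_offcut [] []
tape_measure [] []
drill_stand [] []
spray_can [] []
wrench [] [(0.76, [89, 332, 66, 107])]
```

```bash
python3 - <<'E'
import cv2
a=cv2.imread("pics/scene0.png")[130:380,40:600]; cv2.imwrite("pics/scene0c.png",cv2.resize(a,(800,357),interpolation=2))
a=cv2.imread("pics/side0.png")[110:400,170:490]; cv2.imwrite("pics/side0c.png",cv2.resize(a,(662,600),interpolation=2))
E
```

```text
(no output)
```

View pics/scene0c.png

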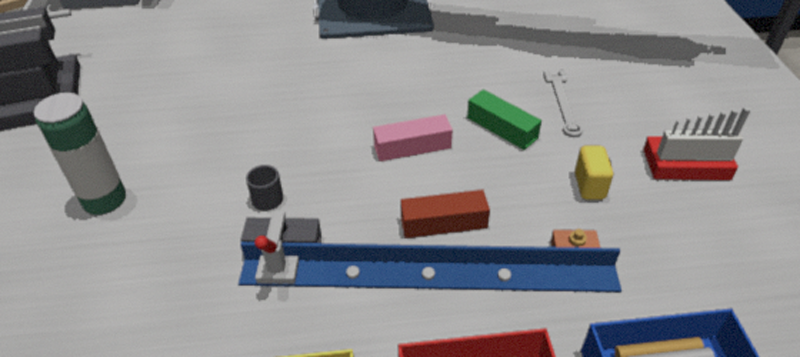

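View pics/side0c.png

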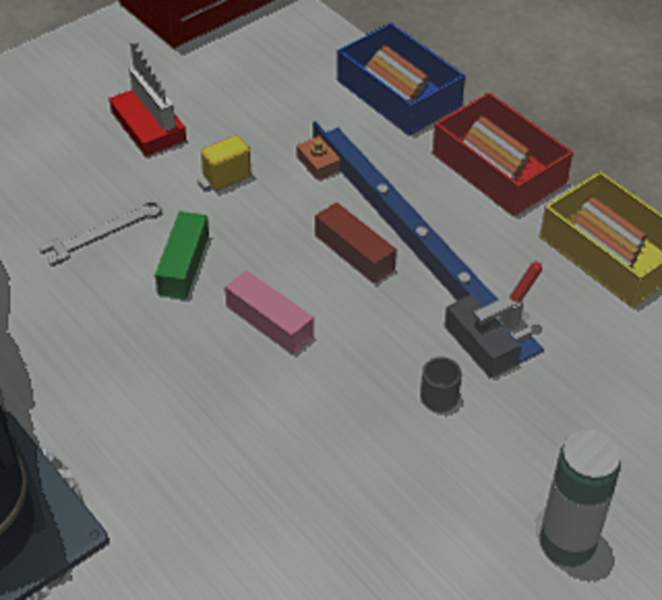

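View pics/wrist0.png

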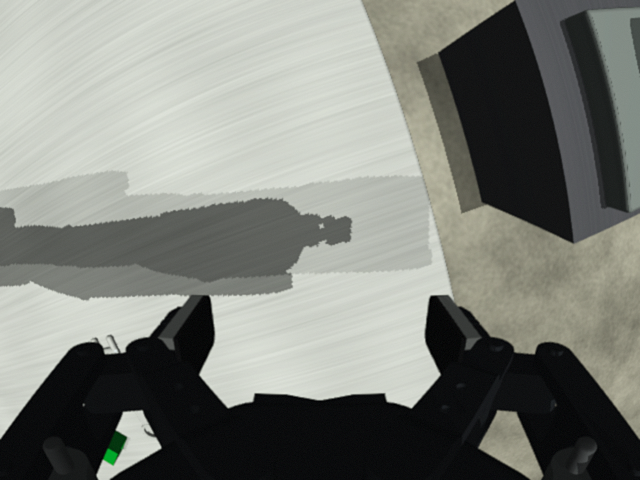

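Candidates shaped like the tube, as scene pixels: pink (329,226), green (392,213) and red-brown (351,279). Only the third has the primer colour, so it is the work piece. I'll confirm it in an enlarged crop.

```bash
cat > h.py <<'E'
import numpy as np,cv2
from scipy.optimize import least_squares
def proj(c,P):
    E=np.array(c["extrinsics"]);q=P@E[:3,:3].T+E[:3,3]
    return np.c_[c["fx"]*q[:,0]/q[:,2]+c["cx"],c["fy"]*q[:,1]/q[:,2]+c["cy"]]
def ray(c,u,v,z):
    E=np.array(c["extrinsics"]);R=E[:3,:3];o=-R.T@E[:3,3]
    d=R.T@np.array([(u-c["cx"])/c["fx"],(v-c["cy"])/c["fy"],1]);return o+d*(z-o[2])/d[2]
E
python3 - <<'E'
from bench import cams
from h import *
for n,(x,y,w,h) in {"scene":(195,250,280,90),"side":(300,160,140,140)}.items():
    c=cams.camera(n);a=c["frame"][y:y+h,x:x+w,::-1]
    s=min(800//w,600//h);cv2.imwrite(f"pics/{n}1.png",cv2.resize(a,None,fx=s,fy=s,interpolation=0 if n=="side" else 2));print(s)
    for k,uv in dict(scene=dict(tube=(345,286),fence=(337,313),clamped=(240,307),earth=(445,308),pipe=(226,268),tape=(450,261),drill=(519,244),can=(110,271),wrench=(434,203),pink=(328,232),green=(390,216)),side=dict(tube=(341,232),fence=(367,222),clamped=(403,274),earth=(324,188),pipe=(382,306),tape=(278,198),green=(260,239),pink=(299,264))).get(n).items(): print(n,k,ray(c,*uv,0).round())
E
```

```text
2
scene tube [618.  43.   0.]
scene fence [683.  17.   0.]
scene clamped [ 646. -170.    0.]
scene earth [697. 228.   0.]
scene pipe [ 537. -202.    0.]
scene tape [575. 278.   0.]
scene drill [543. 448.   0.]
scene can [ 516. -448.    0.]
scene wrench [377. 303.   0.]
scene pink [451.  28.   0.]
scene green [413. 183.   0.]
4
side tube [616.  52.   0.]
side fence [699.  35.   0.]
side clamped [ 644. -170.    0.]
side earth [695. 224.   0.]
side pipe [ 530. -212.    0.]
side tape [561. 277.   0.]
side green [423. 175.   0.]
side pink [452.  33.   0.]
```

View pics/scene1.png

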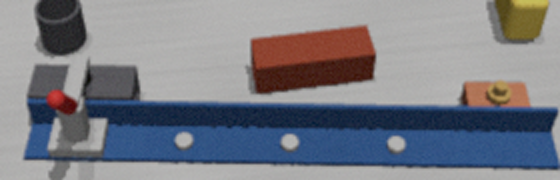

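View pics/side1.png

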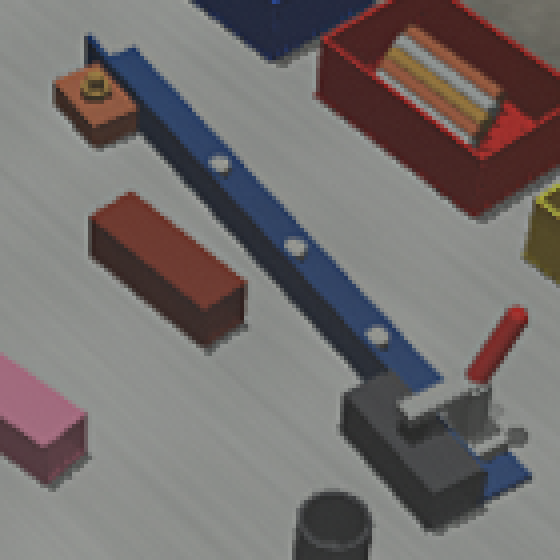

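The crop confirms it: the red-brown tube lies at scene (352,279) and side (342,228). Next I'll fit the poses from corners.

```bash
cat >> h.py <<'E'
def box(p,L,W,H):
    x,y,a=p;R=np.array([[np.cos(a),-np.sin(a)],[np.sin(a),np.cos(a)]])
    P=np.array([[sx*W/2,sy*L/2] for sx in(-1,1) for sy in(-1,1)])@R.T+[x,y]
    return np.vstack([np.c_[P,np.zeros(4)],np.c_[P,np.full(4,H)]])
# idx: 0 near-right(-x,-y) 1 near-left(-x,+y) 2 far-right 3 far-left; +4 top
def fit(obs,p0,L,W,H):
    f=lambda p:np.concatenate([((proj(c,box(p,L,W,H)[[i]])-uv)).ravel() for c,i,uv in obs])
    s=least_squares(f,p0,loss="soft_l1",x_scale=[1,1,.01]);return s.x,f(s.x).reshape(-1,2)
def maskfit(cm,p0,L,W,H):
    from scipy.optimize import minimize
    S=8
    def cost(p):
        t=0
        for c,m in cm:
            h=cv2.convexHull(proj(c,box(p,L,W,H)).astype(np.float32)).reshape(-1,2)
            x,y,w,hh=m[1]
            im=np.zeros((hh*S,w*S),np.uint8);cv2.fillPoly(im,[np.round(((h-[x,y]+.5)*S)*16).astype(np.int32)],255,shift=4)
            im=cv2.resize(im,(w,hh),interpolation=cv2.INTER_AREA)/255.
            t+=np.abs(im-m[0]).sum()
        return t
    s=minimize(cost,p0,method="Nelder-Mead",options=dict(initial_simplex=[p0,np.add(p0,[4,0,0]),np.add(p0,[0,4,0]),np.add(p0,[0,0,.05])],xatol=.02,fatol=.01))
    return s.x,s.fun
def tmask(c,r):
    x,y,w,h=r;f=c["frame"][y:y+h,x:x+w].astype(float)
    m=((f[:,:,0]>1.5*f[:,:,1])&(f[:,:,0]>40)&(f[:,:,1]<1.45*f[:,:,2]+12)).astype(np.uint8)
    n,l,s,_=cv2.connectedComponentsWithStats(m);k=1+np.argmax(s[1:,4]);return (l==k).astype(float),r
E
python3 - <<'E'
from bench import cams
from h import *
S=cams.camera("scene");D=cams.camera("side")
s=lambda u,v:np.array([u/2+195-.25,v/2+250-.25]);d=lambda u,v:np.array([u/4+300-.4,v/4+160-.4])
o=[(S,4,s(251,40)),(S,5,s(365,29)),(S,7,s(374,57)),(S,6,s(256,66)),(S,2,s(257,91)),(S,3,s(375,80)),
(D,5,d(91,216)),(D,7,d(131,194)),(D,6,d(245,283)),(D,4,d(206,308)),(D,1,d(91,255)),(D,0,d(207,348)),(D,2,d(245,321))]
p,e=fit(o,[617,47,0.],120,40,40);print("tube",p,e.round(1).tolist())
for cc in ([(S,(300,250,95,60))],[(D,(310,195,60,60))],[(S,(300,250,95,60)),(D,(310,195,60,60))]):
    ms=[(c,tmask(c,r)) for c,r in cc];print("mask",maskfit(ms,p,120,40,40),[m[1][0].sum() for m in ms])
o=[(D,5,d(344,393)),(D,6,d(485,474)),(D,4,d(430,492)),(D,1,d(344,430)),(D,0,d(432,530)),(D,2,d(487,502)),(S,4,s(33,66)),(S,5,s(137,68))]
p,e=fit(o,[645,-170,-.12],100,40,40);print("cl",p,e.round(1).tolist())
# fence lines
for n,P in dict(rear_foot_l=(25,157),rear_foot_r=(556,167)).items():print(n,ray(S,*s(*P),3))
for n,P in dict(tl=(29,98),tr=(555,110)).items():print(n,ray(S,*s(*P),36))
for n,P in dict(sl=(88,37),sr=(367,380),).items():print(n,ray(D,*d(*P),36 if n=="sl" else 0))
a=cv2.resize(D["frame"][160:300,300:440,::-1],(560,560),interpolation=2)
E
```

```text
tube [6.18579412e+02 5.32753892e+01 2.47570288e-02] [[-0.6, -1.1], [0.9, -1.9], [1.1, -1.3], [-0.4, 0.9], [-0.7, 1.5], [-1.1, 0.3], [-0.2, -0.4], [0.5, -1.4], [0.7, -0.5], [-0.3, 0.2], [-0.1, -0.2], [-1.0, 0.1], [0.1, -0.1]]
mask (array([6.17293775e+02, 5.42013101e+01, 3.93098097e-02]), np.float64(153.53333333333333)) [np.float64(1564.0)]
mask (array([ 6.30649942e+02,  7.19059864e+01, -1.51635243e-01]), np.float64(355.0509803921569)) [np.float64(440.0)]
mask (array([6.17639243e+02, 5.34722723e+01, 2.52177424e-02]), np.float64(543.1294117647059)) [np.float64(1564.0), np.float64(440.0)]
cl [ 6.37473701e+02 -1.74318362e+02 -1.44161506e-01] [[0.7, -0.7], [0.5, -1.9], [1.7, -0.1], [-0.3, -0.2], [-0.3, 0.0], [-1.7, 0.8], [0.2, -0.4], [-0.8, -0.5]]
rear_foot_l [ 691.59221622 -230.12622723    3.        ]
rear_foot_r [761.53859201 259.10702684   3.        ]
tl [ 648.08879992 -223.35717438   36.        ]
tr [721.61298095 265.14670665  36.        ]
sl [718.4144718  265.02495981  36.        ]
sr [ 667.71579406 -100.46617962    0.        ]
```

```bash
cat >> h.py <<'E'
from scipy.spatial.transform import Rotation as Ro
A=-0.142 # fence yaw
n=np.array([np.cos(A),np.sin(A)]);t=np.array([-np.sin(A),np.cos(A)])
def NT(p):return np.array([n@p[:2],t@p[:2]])
def XY(a,b):return a*n+b*t
def plan(st,N,T,z,jaw):
    """jaw: yaw of the tool y axis, deg in world"""
    R=Ro.from_quat(st["ee_rot"]);x,y=XY(N,T)
    j=np.deg2rad(jaw);Y=np.array([np.cos(j),np.sin(j),0]);Z=np.array([0,0,-1.]);X=np.cross(Y,Z)
    cands=[]
    for s in(1,-1):
        G=Ro.from_matrix(np.c_[s*X,s*Y,Z]);cands.append((R.inv()*G).as_rotvec(degrees=True))
    c=min(cands,key=np.linalg.norm)
    d=R.inv().apply(np.array([x,y,z])-st["eef_pos"])/10
    print("shift cm",d.round(2),"turn",c.round(1),"alt",[q.round(0) for q in cands])
E
python3 - <<'E'
from bench import r
from h import *
st=r.read_state();print(NT(st["eef_pos"]),n,t,st["qpos"].round(2),st["clock"])
plan(st,536,139,60,np.degrees(np.pi/2+A));plan(st,536,139,-6,np.degrees(np.pi/2+A))
print(NT([618.2,53.4]),NT([637.5,-174.3]),NT([718.4,265]),NT([667.7,-100.5]))
E
```

```text
[129.32760438 662.52861095] [ 0.98993493 -0.14152327] [0.14152327 0.98993493] [-1.32  0.58  0.02  1.44 -0.01  1.13 -0.06] 3.05
shift cm [-49.94 -43.59  17.13] turn [  0.  -0. -11.] alt [array([  0.,  -0., -11.]), array([ -0.,  -0., 169.])]
shift cm [-49.94 -43.59  23.73] turn [  0.  -0. -11.] alt [array([  0.,  -0., -11.]), array([ -0.,  -0., 169.])]
[604.42043115 140.35220843] [655.75102301 -82.32457603] [673.66558797 364.00307084] [675.20264084  -4.99337558]
```

```bash
python3 -m creep '[[8.5,-3.3,-2.9,0.8,0,0,-1],[8.5,-6.6,-5.8,1.6,0,0,-2],[8.5,-9.9,-8.7,2.4,0,0,-3],[8.5,-13.2,-11.6,3.2,0,0,-4],[8.5,-16.5,-14.5,4,0,0,-5],[8.5,-19.8,-17.3,4.8,0,0,-6],[8.5,-23,-20.1,5.6,0,0,-7],[8.5,-26.2,-22.9,6.4,0,0,-8],[8.5,-29.4,-25.7,7.2,0,0,-9],[8.5,-32.6,-28.5,8,0,0,-10],[8.5,-35.8,-31.3,8.8,0,0,-11],[8.5,-39,-34.1,9.6,0,0,-11],[8.5,-42,-36.8,10.4,0,0,-11],[8.5,-45,-39.4,11.2,0,0,-11],[8.5,-48,-41.8,12,0,0,-11],[8.5,-49.9,-43.6,13,0,0,-11],[8.5,-49.9,-43.6,14,0,0,-11],[8.5,-49.9,-43.6,14,0,0,-11],[8.5,-49.9,-43.6,14,0,0,-11]]'
python3 - <<'E'
from bench import r,cams
from h import *
st=r.read_state();print(NT(st["eef_pos"]),st["eef_pos"],st["wrist_force"].round(1))
plan(st,536,139,-6,np.degrees(np.pi/2+A))
c=cams.camera("wrist");cv2.imwrite("pics/w1.png",c["frame"][:,:,::-1])
c=cams.camera("side");cv2.imwrite("pics/s1.png",cv2.resize(c["frame"][110:350,200:480,::-1],None,fx=2.5,fy=2.5))
E
```

```text
clock: 4.63
eef_pos: [549.4, 61.4, 90.7]
ee_rot: [0.072, 0.997, -0.0, -0.001]
wrist_force: [-0.3, 0.9, 0.2]
grip_width: 84.8
[535.17475382 138.54004879] [549.39482253  61.4059543   90.71343025] [-0.3  0.9  0.2]
shift cm [-0.1   0.05  9.67] turn [-0.  -0.1 -0.1] alt [array([-0., -0., -0.]), array([ -0.,   0., 180.])]
```

View pics/w1.png

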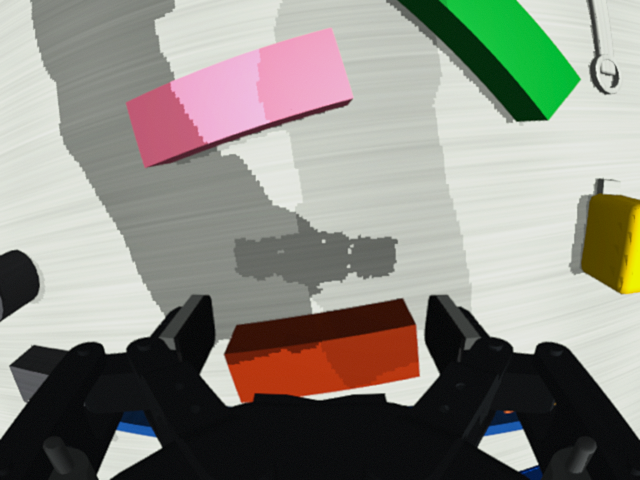

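View pics/s1.png

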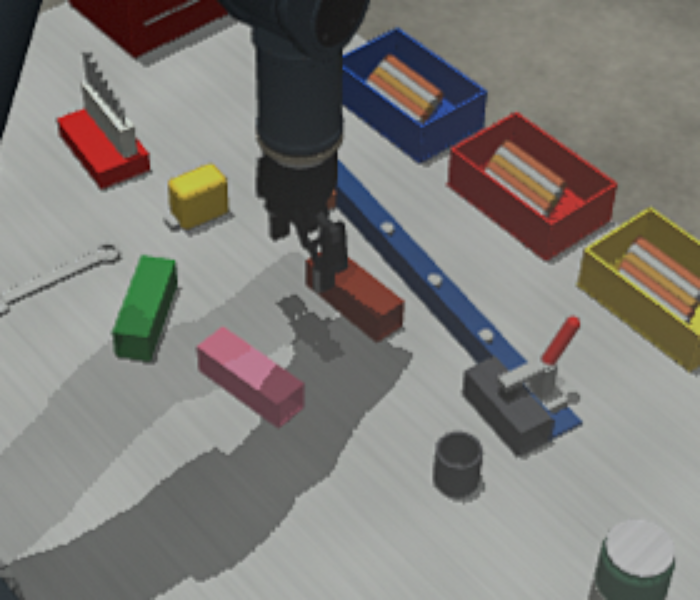

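The wrist view shows the tube's near side at rows 300–355, columns 225–415, turned relative to the jaws. The bench in front of it is free. Lowering now.

```bash
python3 -m creep '[[8.5,0,0,3,0,0,0],[8.5,0,0,6,0,0,0],[8.5,0,0,8,0,0,0],[8.5,0,0,9.3,0,0,0],[8.5,0,0,9.3,0,0,0],[8.5,0,0,9.3,0,0,0]]'
python3 - <<'E'
from bench import r,cams
from h import *
st=r.read_state();print(NT(st["eef_pos"]),st["eef_pos"],st["wrist_force"].round(1))
c=cams.camera("side");cv2.imwrite("pics/s2.png",cv2.resize(c["frame"][160:280,260:400,::-1],None,fx=5,fy=5))
E
```

```text
clock: 5.23
eef_pos: [549.5, 63.3, -1.3]
ee_rot: [0.07, 0.998, 0.0, -0.0]
wrist_force: [0.0, 0.6, 0.2]
grip_width: 85.0
[535.01685155 140.44944481] [549.50873352  63.31847896  -1.32472012] [0.  0.6 0.2]
```

View pics/s2.png

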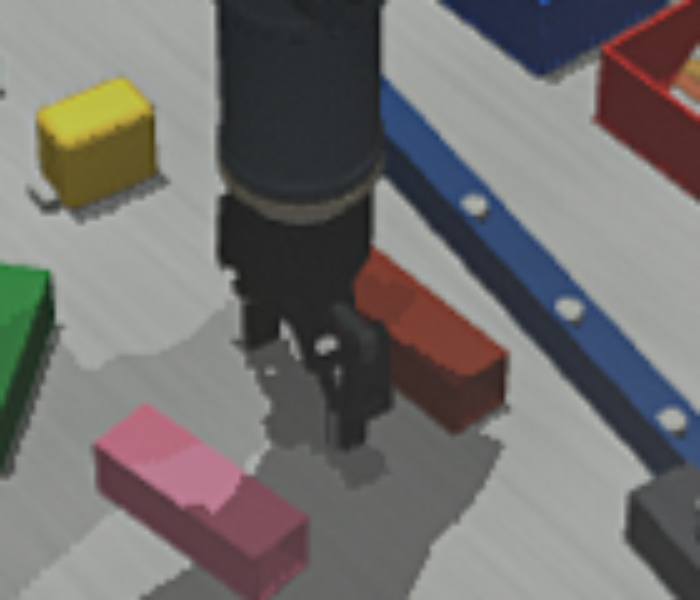

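```bash
python3 -m creep '[[8.5,-0.8,0,0.1,0,0,0],[8.5,-1.6,0,0.3,0,0,0],[8.5,-2,0,0.4,0,0,0],[8.5,-2.4,0,0.4,0,0,0],[8.5,-2.8,0,0.4,0,0,0],[8.5,-3.2,0,0.4,0,0,0],[8.5,-3.6,0,0.4,0,0,0],[8.5,-4,0,0.4,0,0,0],[8.5,-4.4,0,0.4,0,0,0],[8.5,-4.8,0,0.4,0,0,0],[8.5,-5.2,0,0.4,0,0,0],[8.5,-5.6,0,0.4,0,0,0],[8.5,-6,0,0.4,0,0,0],[8.5,-6.4,0,0.4,0,0,0],[8.5,-6.8,0,0.4,0,0,0],[8.5,-7,0,0.4,0,0,0],[8.5,-7,0,0.4,0,0,0]]'
python3 - <<'E'
from bench import r,cams
from h import *
st=r.read_state();print(NT(st["eef_pos"]),st["eef_pos"],st["wrist_force"].round(1))
c=cams.camera("side");cv2.imwrite("pics/s3.png",cv2.resize(c["frame"][160:280,260:400,::-1],None,fx=5,fy=5))
c=cams.camera("scene");cv2.imwrite("pics/c3.png",cv2.resize(c["frame"][220:350,195:475,::-1],None,fx=2.8,fy=2.8))
E
```

```text
clock: 6.7
eef_pos: [620.0, 51.6, -5.7]
ee_rot: [0.071, 0.997, 0.0, 0.001]
wrist_force: [-0.7, 0.6, -0.1]
grip_width: 84.9
[606.42200825 138.8681409 ] [619.971401    51.64759998  -5.67215772] [-0.7  0.6 -0.1]
```

View pics/s3.png

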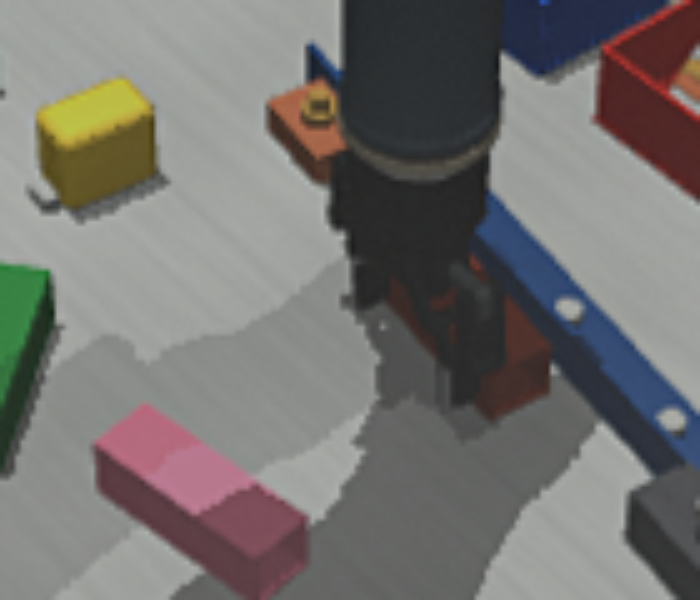

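View pics/c3.png

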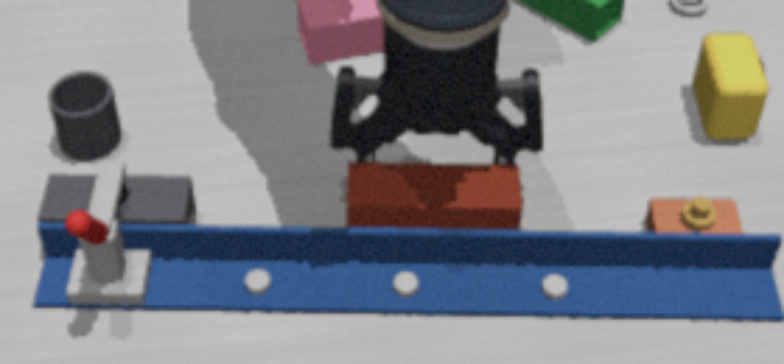

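The tube is now parallel to the fence: in the scene picture its top runs from crop (348,164) to (520,166). Now measuring the remaining gap and planning the end push.

```bash
python3 - <<'E'
from bench import r,cams
from h import *
S=cams.camera("scene");D=cams.camera("side")
s=lambda u,v:np.array([u/2.8+195-.3,v/2.8+220-.3]);d=lambda u,v:np.array([u/5+260-.4,v/5+160-.4])
o=[(S,4,s(349,164)),(S,5,s(518,165)),(S,7,s(521,200)),(S,6,s(347,199)),(D,0,d(490,420)),(D,2,d(549,393)),(D,6,d(550,346)),(D,4,d(493,371))]
p,e=fit(o,[640,47,-.14],120,40,40);print("tube",p,NT(p),e.round(1).tolist())
st=r.read_state()
plan(st,570,139,60,np.degrees(np.pi/2+A))
print(st["qpos"].round(2))
for z in(110,8): plan(st,NT(p)[0],NT(p)[1]+100,z,np.degrees(A))
E
```

```text
tube [ 6.49419636e+02  4.55632666e+01 -1.26366238e-01] [636.43491905 137.01265713] [[-0.6, -1.3], [0.0, -1.4], [0.7, 1.9], [-0.3, 2.0], [-0.3, 0.2], [-0.2, 0.0], [0.3, -0.4], [-0.3, 0.2]]
shift cm [ 3.57  0.   -6.56] turn [ 0.  0. -0.] alt [array([ 0.,  0., -0.]), array([  0.,  -0., 180.])]
[-0.15  0.77 -0.02  1.8   0.02  0.56  1.25]
shift cm [ -3.06   9.81 -11.56] turn [ 0.  0. 90.] alt [array([ 0.,  0., 90.]), array([ -0.,   0., -90.])]
shift cm [-3.06  9.81 -1.36] turn [ 0.  0. 90.] alt [array([ 0.,  0., 90.]), array([ -0.,   0., -90.])]
```

```bash
python3 -m creep '[[8.5,1.5,0,0,0,0,0],[8.5,2,0,-3,0,0,0],[8.5,2,0,-6,0,0,0],[5,2,0,-9,0,0,7],[1,1,2,-11.5,0,0,14],[1,0,4,-11.5,0,0,21],[1,-1,6,-11.5,0,0,28],[1,-2,8,-11.5,0,0,35],[1,-3,9.8,-11.5,0,0,42],[1,-3,9.8,-11.5,0,0,49],[1,-3,9.8,-11.5,0,0,56],[1,-3,9.8,-11.5,0,0,63],[1,-3,9.8,-11.5,0,0,70],[1,-3,9.8,-11.5,0,0,77],[1,-3,9.8,-11.5,0,0,84],[1,-3,9.8,-11.5,0,0,90],[1,-3,9.8,-11.5,0,0,90],[1,-3,9.8,-11.5,0,0,90]]'
python3 - <<'E'
from bench import r,cams
from h import *
st=r.read_state();print(NT(st["eef_pos"]),st["eef_pos"],st["wrist_force"].round(1),st["qpos"].round(2))
c=cams.camera("side");cv2.imwrite("pics/s4.png",cv2.resize(c["frame"][140:300,270:450,::-1],None,fx=3.7,fy=3.7))
c=cams.camera("scene");cv2.imwrite("pics/c4.png",cv2.resize(c["frame"][220:350,195:475,::-1],None,fx=2.8,fy=2.8))
c=cams.camera("wrist");cv2.imwrite("pics/w4.png",c["frame"][:,:,::-1])
E
```

```text
clock: 8.4
eef_pos: [662.6, 144.8, 109.2]
ee_rot: [0.755, 0.656, -0.0, 0.0]
wrist_force: [-0.1, 0.3, 0.0]
grip_width: 9.9
[635.46186949 237.100752  ] [662.62117398 144.78167693 109.22640763] [-0.1  0.3  0. ] [-0.54  0.74  0.45  1.58 -0.38  0.91 -0.09]
```

View pics/s4.png

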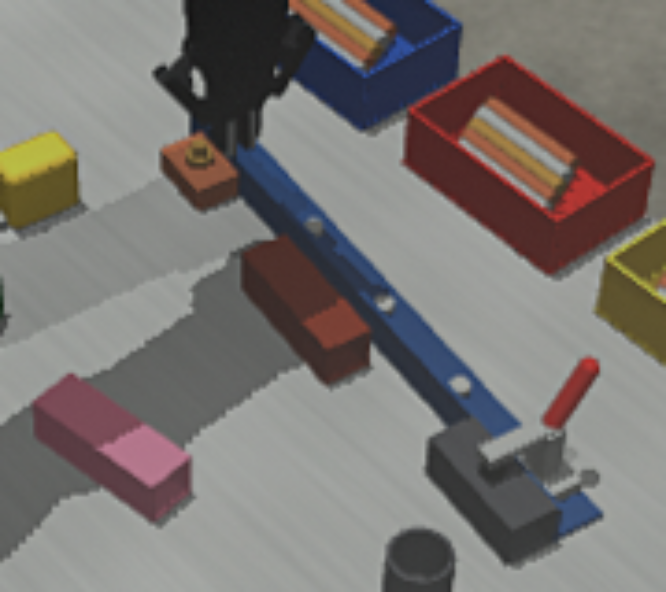

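View pics/c4.png

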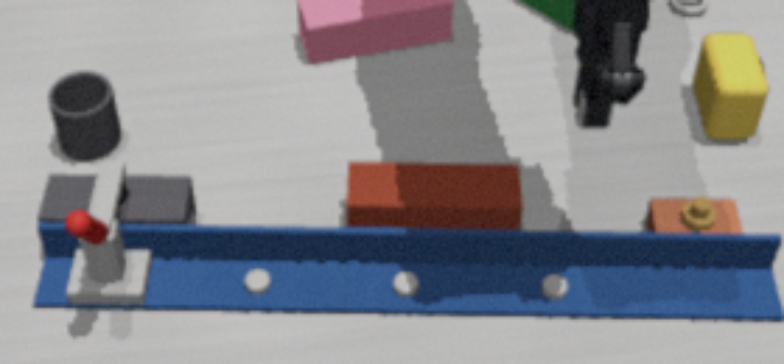

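View pics/w4.png

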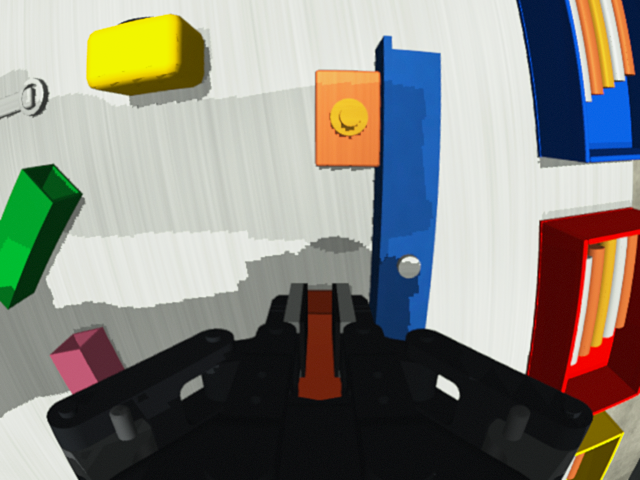

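```bash
python3 - <<'E'
from bench import r,cams
from h import *
S=cams.camera("scene");D=cams.camera("side")
s=lambda u,v:np.array([u/2.8+195-.3,v/2.8+220-.3]);d=lambda u,v:np.array([u/3.7+270-.4,v/3.7+140-.4])
o=[(S,4,s(349,164)),(S,5,s(519,165)),(S,7,s(521,199)),(S,6,s(347,198)),(D,5,d(242,251)),(D,7,d(288,236)),(D,6,d(370,330)),(D,4,d(331,349)),(D,1,d(242,285)),(D,0,d(333,385)),(D,2,d(369,365))]
p,e=fit(o,[640,47,-.14],120,40,40);print("tube",p,NT(p),e.round(1).tolist())
dd=[(c,i,u) for c,i,u in o if c is D];p,e=fit(dd,[640,47,-.14],120,40,40);print("side only",p,NT(p))
for nme in("scene","side"):
    print([ (q["confidence"],NT(ray(S if nme=="scene" else D,q["position"][1],q["position"][0],0))) for q in cams.landmark_of(nme,"tube")][:4])
st=r.read_state();plan(st,637,236,4,np.degrees(A))
E
```

```text
tube [ 6.51096439e+02  4.51006021e+01 -1.41167808e-01] [638.16032303 136.79195602] [[-0.6, -1.0], [-0.2, -0.4], [0.5, 3.3], [-0.6, 2.7], [-0.0, 0.1], [-0.6, -0.9], [0.7, -0.4], [-0.9, -0.1], [-0.1, 0.8], [-2.0, 0.0], [0.2, -0.0]]
side only [ 6.51621272e+02  4.42840162e+01 -1.38776879e-01] [638.79543999 136.05786526]
[(0.97, array([455.24419848,  91.68069321])), (0.62, array([387.6741034 , 243.70817797])), (0.56, array([638.80808446, 128.9301804 ]))]
[(0.93, array([441.32940416,  94.15478972])), (0.8, array([642.07360699, 139.3076818 ])), (0.76, array([397.28140599, 237.25174707]))]
shift cm [-0.08  0.13 10.53] turn [ 0. -0. -0.] alt [array([ 0., -0., -0.]), array([ -0.,  -0., 180.])]
```

```bash
python3 -m creep '[[1.6,0,0.2,4,0,0,0],[1.6,0,0.2,7.5,0,0,0],[1.6,0,0.2,9.5,0,0,0],[1.6,0,0.2,10.5,0,0,0],[1.6,0,0.2,10.5,0,0,0],[1.6,-1,0.2,10.5,0,0,0],[1.6,-1.7,0.2,10.5,0,0,0],[1.6,-2.2,0.2,10.5,0,0,0],[1.6,-2.6,0.2,10.5,0,0,0],[1.6,-3,0.2,10.5,0,0,0],[1.6,-3.4,0.2,10.5,0,0,0],[1.6,-3.8,0.2,10.5,0,0,0],[1.6,-4.2,0.2,10.5,0,0,0],[1.6,-4.6,0.2,10.5,0,0,0],[1.6,-5,0.2,10.5,0,0,0],[1.6,-5.4,0.2,10.5,0,0,0],[1.6,-5.4,0.2,10.5,0,0,0]]'
python3 - <<'E'
from bench import r,cams
from h import *
st=r.read_state();print(NT(st["eef_pos"]),st["eef_pos"],st["wrist_force"].round(1),st["qpos"].round(2))
c=cams.camera("side");cv2.imwrite("pics/s5.png",cv2.resize(c["frame"][140:300,270:450,::-1],None,fx=3.7,fy=3.7))
c=cams.camera("scene");cv2.imwrite("pics/c5.png",cv2.resize(c["frame"][220:350,195:475,::-1],None,fx=2.8,fy=2.8))
E
```

```text
clock: 10.17
eef_pos: [656.8, 89.2, 4.3]
ee_rot: [0.756, 0.654, -0.0, 0.0]
wrist_force: [-0.1, 0.5, 0.2]
grip_width: 16.0
[637.57750048 181.28503129] [656.81628789  89.22833437   4.26689345] [-0.1  0.5  0.2] [-0.42  0.84  0.37  1.69 -0.44  0.69  0.03]
```

View pics/s5.png

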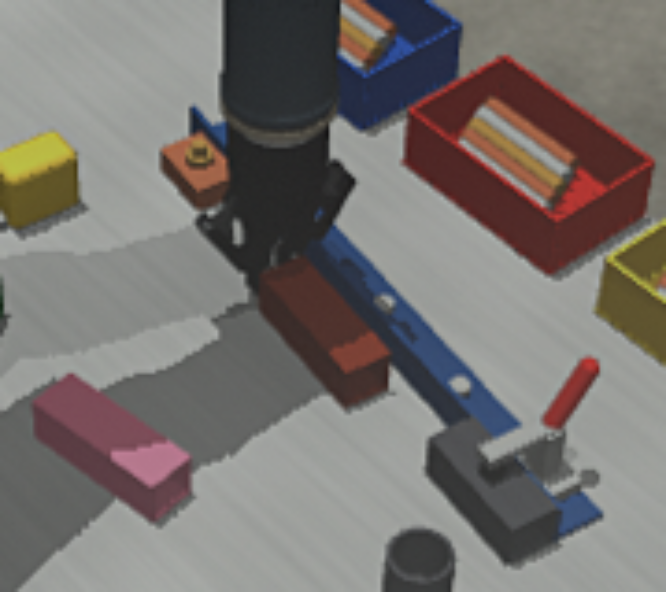

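View pics/c5.png

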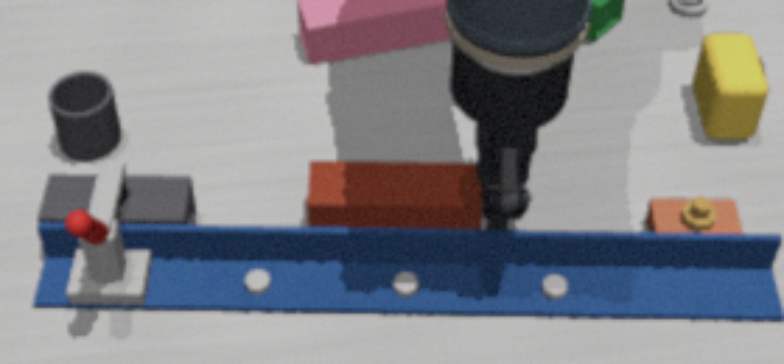

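```bash
python3 -m creep '[[1.6,-0.4,0,0,0,0,0],[1.6,-0.8,0,0,0,0,0],[1.6,-1.2,0,0,0,0,0],[1.6,-1.6,0,0,0,0,0],[1.6,-2,0,0,0,0,0],[1.6,-2.4,0,0,0,0,0],[1.6,-2.8,0,0,0,0,0],[1.6,-3.2,0,0,0,0,0],[1.6,-3.6,0,0,0,0,0],[1.6,-4,0,0,0,0,0],[1.6,-4.4,0,0,0,0,0],[1.6,-4.8,0,0,0,0,0],[1.6,-5.2,0,0,0,0,0],[1.6,-5.6,0,0,0,0,0],[1.6,-6,0,0,0,0,0],[1.6,-6.4,0,0,0,0,0],[1.6,-6.8,0,0,0,0,0],[1.6,-7.1,0,0,0,0,0],[1.6,-7.3,0,0,0,0,0],[1.6,-7.3,0,0,0,0,0]]'
python3 - <<'E'
from bench import r,cams
from h import *
st=r.read_state();print(NT(st["eef_pos"]),st["eef_pos"],st["wrist_force"].round(1),st["qpos"].round(2))
c=cams.camera("side");cv2.imwrite("pics/s6.png",cv2.resize(c["frame"][170:300,320:450,::-1],None,fx=4.6,fy=4.6))
c=cams.camera("scene");cv2.imwrite("pics/c6.png",cv2.resize(c["frame"][240:330,195:355,::-1],None,fx=5,fy=5))
E
```

```text
clock: 11.93
eef_pos: [646.6, 17.7, 4.4]
ee_rot: [0.756, 0.655, -0.0, 0.0]
wrist_force: [-0.6, 0.3, 0.7]
grip_width: 15.9
[637.58492234 109.04730116] [646.60031554  17.7166317    4.38895324] [-0.6  0.3  0.7] [-0.31  0.82  0.35  1.74 -0.42  0.66  0.14]
```

View pics/s6.png

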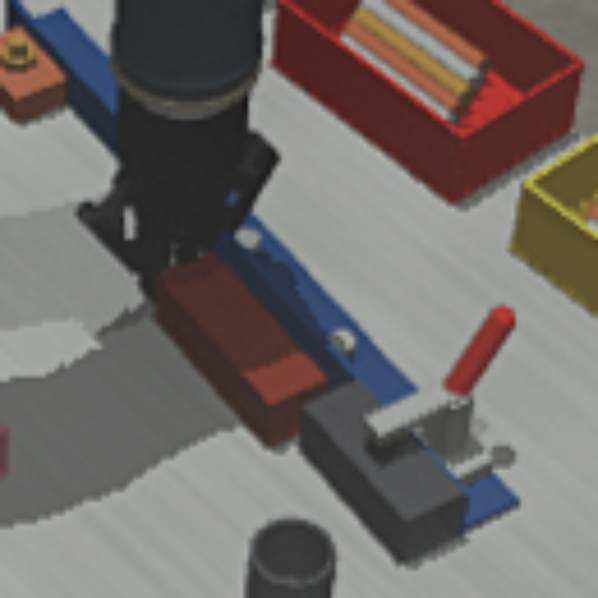

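View pics/c6.png

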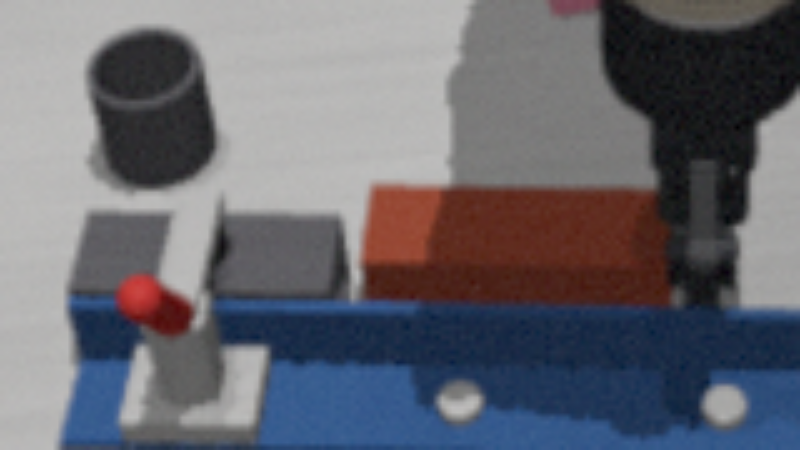

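```bash
python3 -m creep '[[1.6,-0.2,0,0,0,0,0],[1.6,-0.4,0,0,0,0,0],[1.6,-0.6,0,0,0,0,0],[1.6,-0.8,0,0,0,0,0]]'
python3 -m creep '[[1.6,-0.1,0,0,0,0,0],[1.6,-0.2,0,0,0,0,0]]'
python3 - <<'E'
from bench import r,cams
from h import *
st=r.read_state();print(NT(st["eef_pos"]),NT(st["wrist_force"]).round(1))
c=cams.camera("scene");cv2.imwrite("pics/c7.png",cv2.resize(c["frame"][240:330,195:355,::-1],None,fx=5,fy=5))
E
```

```text
clock: 12.37
eef_pos: [645.6, 10.8, 4.4]
ee_rot: [0.756, 0.655, 0.0, -0.0]
wrist_force: [0.5, 1.9, 0.0]
grip_width: 15.9
clock: 12.53
eef_pos: [645.2, 8.6, 4.3]
ee_rot: [0.756, 0.655, 0.0, -0.0]
wrist_force: [-0.5, 1.6, 0.7]
grip_width: 16.0
[637.52696852  99.7841758 ] [-0.7  1.6]
```

View pics/c7.png

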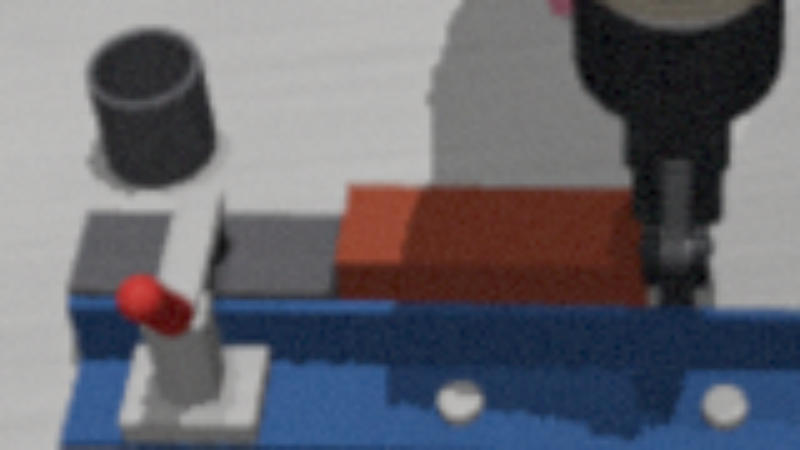

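```bash
python3 -m creep '[[1.6,-0.1,0,0,0,0,0],[1.6,-0.1,0,0,0,0,0]]'
python3 -m creep '[[1.6,-0.1,0,0,0,0,0],[1.6,-0.1,0,0,0,0,0]]'
python3 - <<'E'
from bench import r,cams
from h import *
st=r.read_state();print(NT(st["eef_pos"]),NT(st["wrist_force"]).round(1))
E
```

```text
clock: 12.75
eef_pos: [645.1, 8.1, 4.3]
ee_rot: [0.756, 0.655, 0.0, -0.0]
wrist_force: [-0.6, 3.9, 0.8]
grip_width: 15.9
clock: 12.92
eef_pos: [645.1, 8.0, 4.4]
ee_rot: [0.755, 0.655, 0.001, -0.0]
wrist_force: [0.3, 6.6, 0.8]
grip_width: 15.8
[637.51014843  99.24300276] [-0.6  6.6]
```

Firm end contact: the reaction rises with no further motion. Now backing off, regrouping, and pushing towards the fence with the two open fingers.

```bash
python3 -m creep '[[1.6,1,0,0,0,0,0],[1.6,2,0,0,0,0,0],[1.6,2,0,-4,0,0,0],[1.6,2,0,-8,0,0,-6],[5,1,-1,-10.5,0,0,-13],[8.5,0,-2,-10.5,0,0,-20],[8.5,-2,-3,-10.5,0,0,-27],[8.5,-4,-4,-10.5,0,0,-34],[8.5,-6,-4.6,-10.5,0,0,-41],[8.5,-6.5,-4.6,-10.5,0,0,-48],[8.5,-6.5,-4.6,-10.5,0,0,-55],[8.5,-6.5,-4.6,-10.5,0,0,-62],[8.5,-6.5,-4.6,-10.5,0,0,-69],[8.5,-6.5,-4.6,-10.5,0,0,-76],[8.5,-6.5,-4.6,-10.5,0,0,-83],[8.5,-6.5,-4.6,-10.5,0,0,-90],[8.5,-6.5,-4.6,-10.5,0,0,-90],[8.5,-6.5,-4.6,-10.5,0,0,-90]]'
python3 - <<'E'
from bench import r,cams
from h import *
st=r.read_state();print(NT(st["eef_pos"]),st["wrist_force"].round(1))
plan(st,592,34,-6,np.degrees(np.pi/2+A))
c=cams.camera("side");cv2.imwrite("pics/s8.png",cv2.resize(c["frame"][170:300,320:450,::-1],None,fx=4.6,fy=4.6))
c=cams.camera("scene");cv2.imwrite("pics/c8.png",cv2.resize(c["frame"][240:330,195:355,::-1],None,fx=5,fy=5))
E
```

```text
clock: 14.42
eef_pos: [590.2, -51.0, 109.2]
ee_rot: [0.073, 0.997, 0.0, -0.0]
wrist_force: [-1.1, -1.0, 0.3]
grip_width: 85.2
[591.46481916  33.07340899] [-1.1 -1.   0.3]
shift cm [-0.05  0.09 11.52] turn [ 0.  -0.  -0.3] alt [array([ 0., -0., -0.]), array([ -0.,  -0., 180.])]
```

View pics/s8.png

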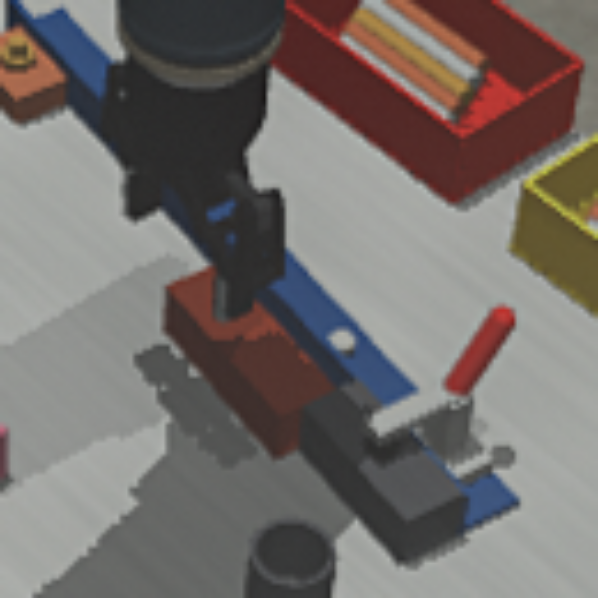

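View pics/c8.png

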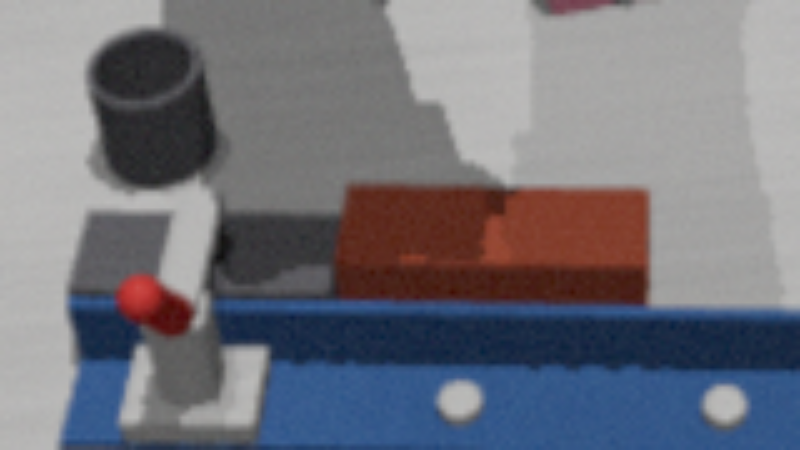

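```bash
python3 -m creep '[[8.5,0,0,4,0,0,0],[8.5,0,0,7.5,0,0,0],[8.5,0,0,10,0,0,0],[8.5,0,0,11.3,0,0,0],[8.5,0,0,11.3,0,0,0],[8.5,-0.7,0,11.3,0,0,0],[8.5,-1.1,0,11.3,0,0,0],[8.5,-1.4,0,11.3,0,0,0],[8.5,-1.7,0,11.3,0,0,0],[8.5,-2,0,11.3,0,0,0],[8.5,-2.3,0,11.3,0,0,0],[8.5,-2.6,0,11.3,0,0,0],[8.5,-2.8,0,11.3,0,0,0],[8.5,-2.8,0,11.3,0,0,0]]'
python3 - <<'E'
from bench import r,cams
from h import *
st=r.read_state();print(NT(st["eef_pos"]),NT(st["wrist_force"]).round(1))
c=cams.camera("scene");cv2.imwrite("pics/c9.png",cv2.resize(c["frame"][240:330,195:355,::-1],None,fx=5,fy=5))
E
```

```text
clock: 15.68
eef_pos: [618.5, -55.2, -3.6]
ee_rot: [0.071, 0.997, -0.0, 0.0]
wrist_force: [-0.7, 0.7, 0.8]
grip_width: 85.0
[620.13252362  32.85334159] [-0.8  0.6]
```

View pics/c9.png

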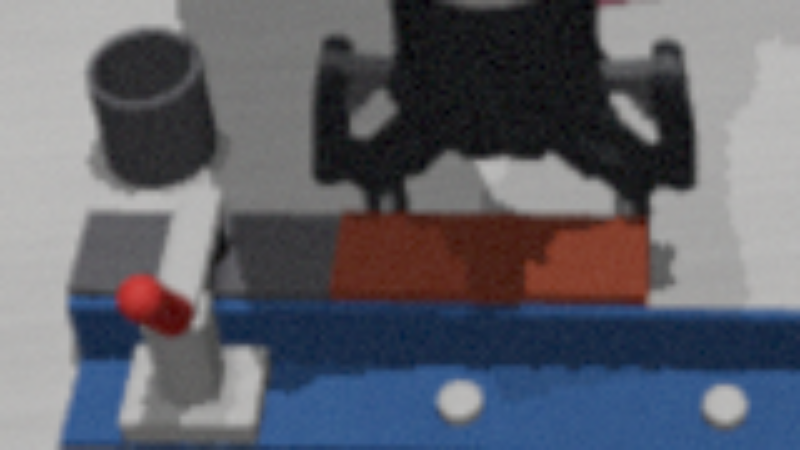

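Nearly there. Creeping forward until the fence pushes back.

```bash
for i in 1; do :; done; python3 -m creep '[[8.5,-0.1,0,0,0,0,0],[8.5,-0.2,0,0,0,0,0],[8.5,-0.2,0,0,0,0,0]]'
python3 -m creep '[[8.5,-0.1,0,0,0,0,0],[8.5,-0.15,0,0,0,0,0],[8.5,-0.15,0,0,0,0,0]]'
```

```text
clock: 15.98
eef_pos: [619.8, -55.5, -3.8]
ee_rot: [0.071, 0.997, -0.0, -0.0]
wrist_force: [-2.6, 0.3, 1.7]
grip_width: 84.8
clock: 16.23
eef_pos: [620.1, -55.5, -3.9]
ee_rot: [0.071, 0.997, -0.0, -0.001]
wrist_force: [-5.2, 0.8, 4.9]
grip_width: 85.1
```

```bash
python3 -m creep '[[8.5,-0.1,0,0,0,0,0],[8.5,-0.2,0,0,0,0,0],[8.5,-0.2,0,0,0,0,0]]'
python3 -m creep '[[8.5,-0.1,0,0,0,0,0],[8.5,-0.2,0,0,0,0,0],[8.5,-0.2,0,0,0,0,0]]'
python3 - <<'E'
from bench import r,cams
from h import *
st=r.read_state();print(NT(st["eef_pos"]),NT(st["wrist_force"]).round(1),st["moment"].round(2))
c=cams.camera("scene");cv2.imwrite("pics/c10.png",cv2.resize(c["frame"][260:320,215:335,::-1],None,fx=6.5,fy=6.5,interpolation=2))
c=cams.camera("side");cv2.imwrite("pics/s10.png",cv2.resize(c["frame"][190:290,340:440,::-1],None,fx=6,fy=6,interpolation=2))
E
```

```text
clock: 16.48
eef_pos: [620.1, -55.5, -4.1]
ee_rot: [0.071, 0.997, -0.0, -0.003]
wrist_force: [-11.6, 2.2, 8.7]
grip_width: 84.6
clock: 16.73
eef_pos: [620.0, -55.5, -4.3]
ee_rot: [0.071, 0.997, -0.0, -0.005]
wrist_force: [-19.0, 2.6, 13.1]
grip_width: 85.2
[621.6483733   32.83365691] [-19.2  -0.1] [0.71 3.26 0.4 ]
```

View pics/c10.png

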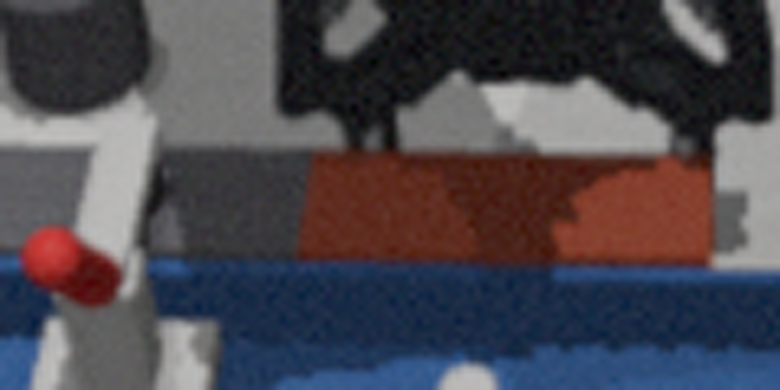

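View pics/s10.png

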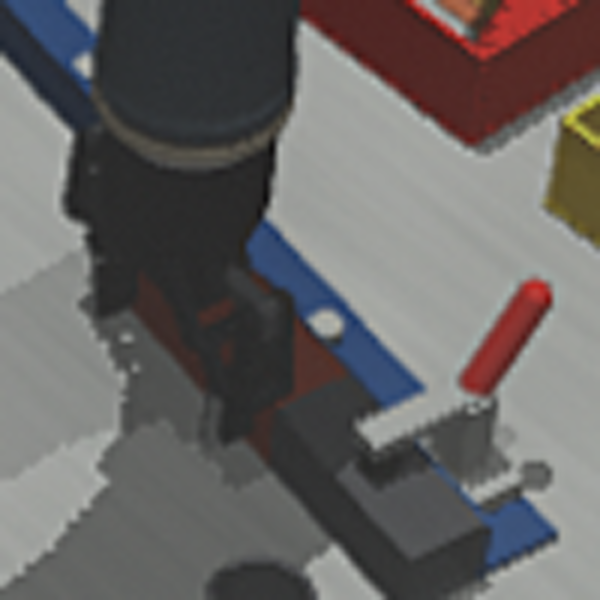

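Fence contact is solid (19 N, no motion). Retracting to look at the end joint without the arm in the way.

```bash
python3 -m creep '[[8.5,0.8,0,0,0,0,0],[8.5,2,0,0,0,0,0],[8.5,2.5,0,0,0,0,0],[8.5,2.5,0,-4,0,0,0],[8.5,2.5,0,-8,0,0,6],[5,1.5,2,-11.3,0,0,13],[1,0,5,-11.3,0,0,20],[1,-2,8,-11.3,0,0,27],[1,-3,10,-11.3,0,0,34],[1,-3,10,-11.3,0,0,41],[1,-3,10,-11.3,0,0,48],[1,-3,10,-11.3,0,0,55],[1,-3,10,-11.3,0,0,62],[1,-3,10,-11.3,0,0,69],[1,-3,10,-11.3,0,0,76],[1,-3,10,-11.3,0,0,83],[1,-3,10,-11.3,0,0,90],[1,-3,10,-11.3,0,0,90],[1,-3,10,-11.3,0,0,90]]'
python3 - <<'E'
from bench import r,cams
from h import *
st=r.read_state();print(NT(st["eef_pos"]),st["wrist_force"].round(1),st["qpos"].round(2))
plan(st,650.5,125,3,np.degrees(A))
c=cams.camera("scene");cv2.imwrite("pics/c11.png",cv2.resize(c["frame"][260:320,215:335,::-1],None,fx=6.5,fy=6.5,interpolation=2))
c=cams.camera("side");cv2.imwrite("pics/s11.png",cv2.resize(c["frame"][190:290,340:440,::-1],None,fx=6,fy=6,interpolation=2))
c=cams.camera("wrist");cv2.imwrite("pics/w11.png",c["frame"][:,:,::-1])
E
```

```text
clock: 18.42
eef_pos: [669.6, 38.8, 109.2]
ee_rot: [0.754, 0.656, 0.0, 0.0]
wrist_force: [-0.1, 0.6, -0.6]
grip_width: 10.1
[657.33955709 133.12469351] [-0.1  0.6 -0.6] [-0.37  0.72  0.43  1.6  -0.36  0.89  0.05]
shift cm [-0.8  -0.69 10.62] turn [0.  0.  0.2] alt [array([0., 0., 0.]), array([  -0.,    0., -180.])]
```

View pics/c11.png

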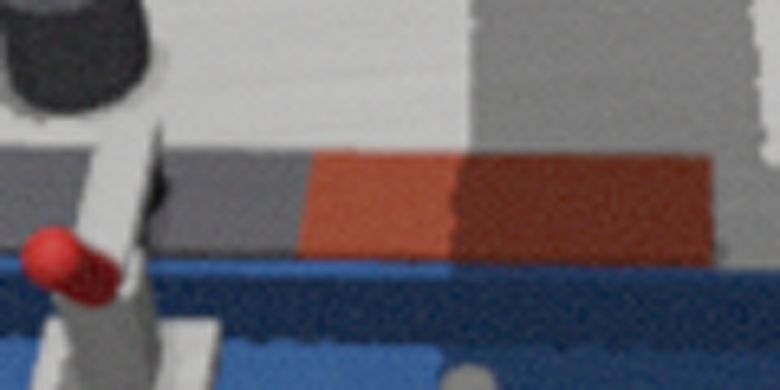

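View pics/s11.png

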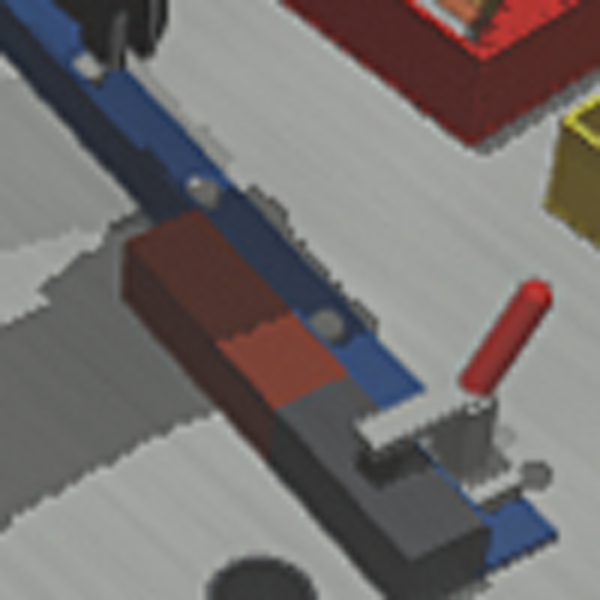

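View pics/w11.png

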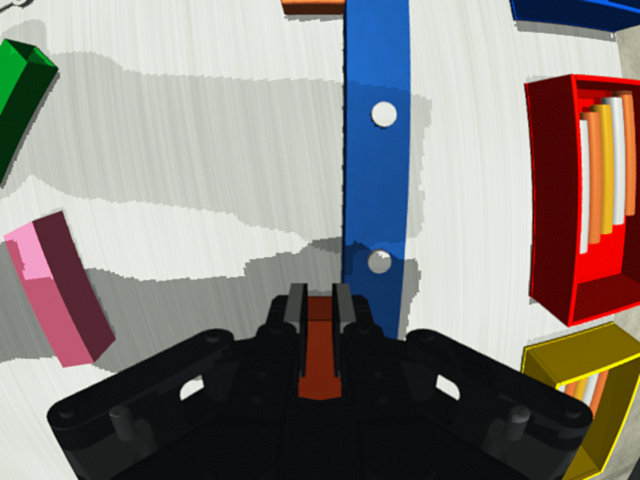

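Scene and side pictures show the end joint closed at crop (308,205) / (280,410), and the tube's faces in line with the clamped tube. A gentle push on the end will verify there's no gap: earlier contact was at tool T≈99.2.

```bash
python3 -m creep '[[1,-0.8,-1.4,2,0,0,0],[1,-0.8,-1.4,5,0,0,0],[1,-0.8,-1.4,8,0,0,0],[1,-0.8,-1.4,10,0,0,0],[1,-0.8,-1.4,10.5,0,0,0],[1,-0.8,-1.4,10.5,0,0,0],[1,-1.8,-1.4,10.5,0,0,0],[1,-2.5,-1.4,10.5,0,0,0],[1,-2.9,-1.4,10.5,0,0,0],[1,-3.1,-1.4,10.5,0,0,0],[1,-3.2,-1.4,10.5,0,0,0],[1,-3.2,-1.4,10.5,0,0,0]]'
python3 - <<'E'
from bench import r
from h import *
st=r.read_state();print(NT(st["eef_pos"]),NT(st["wrist_force"]).round(1))
E
python3 -m creep '[[1,-0.1,0,0,0,0,0],[1,-0.1,0,0,0,0,0]]'
python3 - <<'E'
from bench import r
from h import *
st=r.read_state();print(NT(st["eef_pos"]),NT(st["wrist_force"]).round(1))
E
```

```text
clock: 19.57
eef_pos: [651.1, 8.5, 4.9]
ee_rot: [0.756, 0.655, 0.0, 0.0]
wrist_force: [-0.6, 0.0, -0.1]
grip_width: 9.4
[643.30977054 100.57946191] [-0.6 -0. ]
clock: 19.73
eef_pos: [650.7, 8.1, 4.4]
ee_rot: [0.756, 0.655, 0.0, -0.0]
wrist_force: [0.5, 0.0, 0.2]
grip_width: 9.8
[643.01072751 100.11591434] [0.5 0.1]
```

```bash
python3 -m creep '[[1,-0.1,0,0,0,0,0],[1,-0.1,0,0,0,0,0]]'
python3 -m creep '[[1,-0.1,0,0,0,0,0],[1,-0.1,0,0,0,0,0]]'
python3 - <<'E'
from bench import r
from h import *
st=r.read_state();print(NT(st["eef_pos"]),NT(st["wrist_force"]).round(1))
E
```

```text
clock: 19.9
eef_pos: [650.5, 7.4, 4.2]
ee_rot: [0.756, 0.655, 0.0, -0.0]
wrist_force: [0.1, 1.2, 0.0]
grip_width: 9.9
clock: 20.07
eef_pos: [650.5, 7.3, 4.3]
ee_rot: [0.755, 0.655, 0.001, -0.001]
wrist_force: [0.4, 4.2, -0.4]
grip_width: 10.0
[642.94543942  99.32203699] [-0.2  4.3]
```

```bash
python3 -m creep '[[1,-0.1,0,0,0,0,0],[1,-0.15,0,0,0,0,0]]'
python3 - <<'E'
from bench import r
from h import *
st=r.read_state();print(NT(st["eef_pos"]),NT(st["wrist_force"]).round(1))
E
python3 -m creep '[[1,1,0,0,0,0,0],[1,3,0,0,0,0,0],[1,3,0,-4,0,0,0],[1,3,0,-8,0,0,0],[1,3,-3,-12,0,0,0],[1,3,-7,-13,0,0,0],[1,5,-11,-13,0,0,0],[1,8,-14,-13,0,0,0],[1,10,-16,-13,0,0,0],[1,10,-16,-13,0,0,0],[1,10,-16,-13,0,0,0]]'
python3 - <<'E'
from bench import r,cams
from h import *
st=r.read_state();print(st["wrist_force"].round(1))
c=cams.camera("scene");cv2.imwrite("pics/c12.png",cv2.resize(c["frame"][260:320,215:335,::-1],None,fx=6.5,fy=6.5,interpolation=2));cv2.imwrite("pics/c12f.png",cv2.resize(c["frame"][130:380,40:600,::-1],(800,357)))
c=cams.camera("side");cv2.imwrite("pics/s12.png",cv2.resize(c["frame"][190:290,340:440,::-1],None,fx=6,fy=6,interpolation=2))
E
```

```text
clock: 20.23
eef_pos: [650.5, 7.3, 4.3]
ee_rot: [0.755, 0.656, 0.001, -0.001]
wrist_force: [0.6, 10.4, 0.6]
grip_width: 10.2
[642.9139797   99.32683708] [-0.9 10.4]
clock: 21.15
eef_pos: [504.9, 128.3, 134.5]
ee_rot: [0.754, 0.656, 0.0, -0.0]
wrist_force: [0.2, -0.8, 0.2]
grip_width: 10.2
[ 0.2 -0.8  0.2]
```

View pics/c12.png

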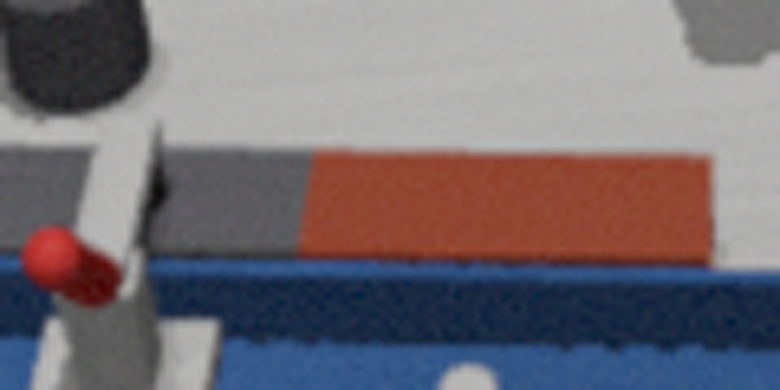

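View pics/s12.png

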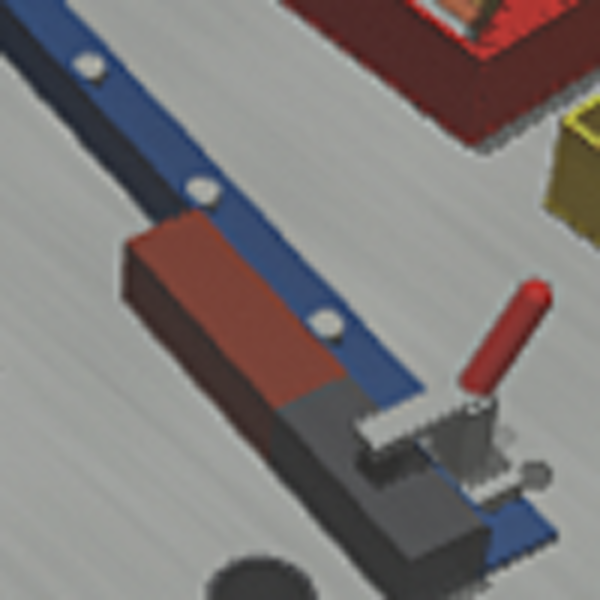

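View pics/c12f.png

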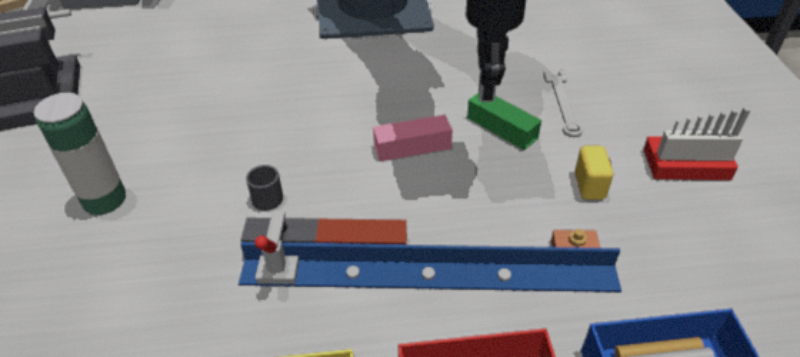

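```bash
python3 - <<'E'
from bench import r
print(r.hand_in(), r.read_state()["clock"])
E
```

```text
the job is handed in; nothing more can be done
the job is handed in; nothing more can be done
```

The red-brown tube now lies flat against the fence with its end butted to the clamped tube, and I've handed the job in. It took about 21 s of the 42 s allowed, and the tube was only ever pushed with the fingers.

**What I did:** I squared the tube to the fence with both open fingers. Then I pushed it along by its end to the clamped tube, and pushed it sideways onto the fence.

**Last checks:**
- **Fence:** the push met 19 N with no further movement.
- **End joint:** after the fence push, I pushed the end gently again. It stopped within 0.1 mm of the first contact position, at 10 N with no movement, so there is no measurable gap.
- **Pictures:** the scene and side views show the joint closed and the tube's faces in line with the clamped tube. In the final scene view the other objects are where they started, and the arm is clear of everything.
- **Disagreement:** my early estimates of the fence position differed by about 2 mm from where contact actually happened. I relied on the contact readings. No check failed.

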